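# Slide two heavy cased transformers onto a bin's drop gate and tip them in

## Robot

A 6-joint arm with a two-finger parallel gripper is mounted at the origin on a cart in front of the work surface, level with it; the furniture and walls round the work are solid. World frame = base frame: x ahead of the robot, y to its left, z up, the work surface at z = 0. Lengths are in m, angles in rad, forces in N, time in s.
With the tool pointing down it reaches from about 0.3 to 0.775 m from the base axis. Payload 14.6 kg.
Tool frame: the origin (TCP) lies at the very end of the fingers, on their centre line; the grasp point (between the pads) lies 19 mm behind it; z points along the fingers, y is the line along which they close (so a half turn about z gives the same grasp; the last joint's range is limited). The gripper opens to 94 mm and grips with 3 to 60 N. Pads are 16 mm wide; open, the fingers measure 119 mm over their backs; the gripper's body (75 mm by 177 mm) begins 78 mm behind the grasp point.
Start: joints at [1.235, 0.3, 1.521, -0, 1.321, -0.067], TCP at [0.146, 0.53, 0.205] pointing down, gripper open.
Joint ranges: [-3.03, 3.03], [-0.79, 2.21], [0.23, 2.52], [-1.04, 4.18], [0, 3.07], [-2.55, 2.55]. Speed limits (rad/s): [2.22, 2.22, 2.57, 3.14, 3.14, 3.14].

## Interface

Orientations are given as [roll, pitch, yaw] about the fixed x, y, z axes, in that order (R = Rz(yaw) Ry(pitch) Rx(roll)).
In Python, from station import status, vision, order, silhouettes gives the robot as it stands. The module is installed in compiled form; this text tells all that it offers.
- The arm moves only by the shell command python3 -m pendant 'ROWS' [FORCE]. ROWS is JSON, one flat list of numbers, 7 for each row, row after row: the shift along the tool's x, y, z in units of 500 mm (1.0 is 500 mm), then the turn, a rotation vector about the tool's x, y, z in units of 90 degrees (1.0 is 90 degrees), then the opening, from -1 (shut) to 1 (fully open). A call has 1 to 12 rows; each row is the pose to reach, as a shift and turn from the pose commanded when the call began, along the tool's axes at that moment; what a row does not reach only later rows make up. A row lasts 1/10 s, in which the tool goes at most 50 mm and 8.59 degrees, less where a joint would pass 70% of its speed; a pose out of reach is approached as far as the arm can. A call with a number of a shift or a turn outside -1 to 1 is refused whole. A call with a gripper value outside its range is refused whole. The fingers move at their own pace and stop on an object; FORCE is the grip in N (left out, the last holds). Time passes only in rows, so rows that repeat a pose let the fingers close. It gives the time, the measured TCP pose, the force, the opening and the grip force at its end, in the units of the state.
- status.get_obs(): the state, without advancing time (a new reading comes with each control period).
- vision.camera(name): name is "scene" or "top" or "wrist"; returns a dict with "pixels" (400x640x3 uint8, red, green, blue), "K" (3x3 intrinsics, pixels), "k1" (the pictures are not rectified: a ray, as slopes to the right and down, at radius r is drawn at 1 + k1 r^2 times it, then the intrinsics apply), "R" (3x3) and "t" (3): a world point X has camera coordinates R X + t. Camera axes: x right, y down, z forward; pixel columns grow to the right and rows downward; lengths in m; the calibration is good to about 2 mm. A picture is of the moment at which its call begins. There is no depth.
- order.hand_in(): hands the job in; it is judged then, once.
Trained networks look in a picture, given as the dict that the camera call returned (one of the last four; its "shot" number tells which), for a name from the list of things; names that differ only in an ending like _2 or _b are one class to them, and where a whole thing is asked for, a point or a joint stands for the part that bears it (a point fixed in the world has none). Each returns a list of dicts, best first, with "score" (0 to 1); they miss things now and then, are a little off and sometimes report something else, mostly with a low value. They report only what shows in the picture. A call takes as long as a camera call. They do not tell look-alikes from the thing itself.
- silhouettes(target, picture): "region" (400x640 bool, what is visible of it) and "extent" ([left, top, right, bottom] in pixels, round what is visible of it).
The state is a dict: "time_s": time; "qpos": joint angles; "joint_vel": joint speeds; "tau": joint torques, N m; "ee_pos": TCP position; "eef_rot": TCP orientation; "force": force on the tool from outside, world axes, zero at the start; "moment": the same for the moment, N m; "grip_width": finger opening in m; "grip_force": force on a finger pad.
Only numpy, scipy, OpenCV 4.12 (cv2) and the standard library are available. Lean on these libraries where they do the work, as an engineer would, in place of code of your own. Each camera call takes 0.05 s, during which the arm holds its last target. There are 200 camera calls.

## Task

The two upright steel-cased transformers are too heavy to lift, so they go into the grey stacking bin over its drop gate: fold the gate down flat on the bench, slide both transformers along the bench onto it so that they stand side by side against the sill, then swing the gate up by its handle until it is fully shut, tipping both into the bin. Leave them lying down inside the bin with the gate shut, never hoist them, and do not disturb the swab jar or the flux bottle.

Things in the scene. Friction and masses are not known exactly. Their poses are not given: they have to be found in the camera images.
- bin: Open-topped stacking bin of grey sheet steel, fixed. Stands on the 3 mm bench mat. Origin: on the mat, middle of its front, below the gate's hinge line. x points into the bin, y along the hinge, z up. 176 mm wide outside (y +-88 mm), 117 mm deep, rim 108 mm high. The front is a fixed sill 16 mm high at x = 0; above it only the gate closes the mouth.
- bin_floor (a point): Middle of the bin's inner floor, 16 mm above the bench, at bin x = 57 mm; inside 171 mm wide. Axes as the bin's.
- gate (a joint): Angle (rad) of the drop gate, a 3 mm steel plate, about the hinge line at bin x = 0, z = 16 mm: 0 = flat on the bench before the sill, 1.57 = upright, shut (stop at 1.6). Starts raised, nearly shut. Stiff hinge (0.15 N m): stays where it is left, no latch. With both transformers on, lifting takes about 15 N at the handle.
- sill (a point): Middle of the sill's top edge, bin x = 0, z = 16 mm; axes as the bin's. Before it the lowered gate lies to x = -75 mm, top 3 mm high, then a ramp down to x = -100 mm. Clear width 164 mm between side cheeks 30 mm high (x > -75 mm) with low lips (14 mm high) flaring to y +-94 mm at x = -100 mm; the lever arm is just outside the -y one. A transformer slid home touches the sill and tips over it.
- handle (a point): Middle of the black grip on the gate's lever: a round bar 13 mm thick parallel to the hinge line, beside the bin on its -y side (grip from y = -108 to -165 mm). Swings at 91 mm radius about the hinge: gate down, at bin x = -90, y = -135, z = 30 mm; gate upright, at x = 14, z = 106 mm. Can be pinched from above, fingers closing along the bin's x; the bar may turn in the grip.
- trafo_a: Upright transformer in a dark steel case, 66 mm (x) by 72 mm (y), 96 mm high, plus a terminal strip 10 mm high in the middle of its top. About 1.5 kg, centre of mass 48 mm up. Origin: centre of its underside. Starts standing on the bench, yaw within 0.4 rad of the bin's. Friction about 0.6: pushed 40 mm up it slides, pushed near the top it topples.
- trafo_b: The other transformer, identical to trafo_a.
- trafo_a_mid (a point): Middle of the case of trafo_a, 48 mm above its underside along its own z.
- trafo_b_mid (a point): Middle of the case of trafo_b, 48 mm above its underside along its own z.
- swab_jar: Clear jar of cotton swabs, 51 mm across, 84 mm high with the swabs, loose and light, behind the transformers or beside the gate on its +y side. Origin: centre of its underside. Not to be disturbed.
- flux_bottle: White dispenser bottle with a red cap, 34 mm across, 114 mm high with its needle, loose and light, behind the transformers or beside the gate on its +y side. Origin: centre of its underside. Not to be disturbed.
Things that resemble listed ones, but are neither listed nor needed, are in the scene too. Leave any green look-alike of the trafo_b alone.

How it is judged:
By the outcome, as a careful person would: the job done as asked, in the order asked, and still so for the second after the job is handed in, with the robot touching nothing.
It also fails if it takes over 72 s, if anything falls off the work surface, if the arm or the gripper's body presses on something with over 40 N, if the wrist force passes 120 N, or if a joint passes its speed limit or range.

## Working session

There is one attempt and no reset: what is moved stays moved. The work goes in short steps, Python scripts to look and compute and a shell command to move; the robot and the scene stay as the last step left them, time stands still between calls to the robot, and variables do not carry over. Pictures are saved under pics/ and viewed, at most 10 in all, crops included, and the job is handed in when it is done.

```bash
mkdir -p pics; cat > h.py <<'E'
from station import status, vision, order, silhouettes
import numpy as np, cv2
def ray(c,u,v):
    K=c["K"];d=np.array([(u-K[0][2])/K[0][0],(v-K[1][2])/K[1][1]]);s=d.copy()
    for _ in range(20): s=d/(1+c["k1"]*(s@s))
    R=np.array(c["R"]);t=np.array(c["t"])
    return -R.T@t, R.T@np.array([s[0],s[1],1.])
def atz(c,u,v,z):
    o,d=ray(c,u,v); return (o+d*(z-o[2])/d[2])
def proj(c,X):
    p=np.array(c["R"])@np.array(X)+np.array(c["t"]);s=p[:2]/p[2];s=s*(1+c["k1"]*(s@s))
    return s[0]*c["K"][0][0]+c["K"][0][2], s[1]*c["K"][1][1]+c["K"][1][2]
def save(c,n): cv2.imwrite("pics/"+n,np.ascontiguousarray(c["pixels"][:,:,::-1]))
E
python3 - <<'E'
from h import *
for n in("top","scene"):
    c=vision.camera(n);save(c,n+"1.png");print(n,-np.array(c["R"]).T@np.array(c["t"]),c["k1"])
    for t in("bin","gate","trafo_a","swab_jar","flux_bottle","handle"):
        for r in silhouettes(t,c): print(t,round(r["score"],2),np.round(r["extent"]), r["region"].sum())
print(status.get_obs())
E
```

```text
top [0.42258727 0.38252854 0.95500817] -0.0685701398628816
bin 0.64 [361. 102. 491. 251.] 8708
gate 0.72 [364. 140. 471. 244.] 844
gate 0.59 [365. 100. 494. 246.] 8274
gate 0.46 [279. 164. 332. 222.] 1740
trafo_a 0.85 [279. 163. 331. 219.] 1745
trafo_a 0.73 [315. 236. 370. 288.] 1620
trafo_a 0.71 [166. 196. 223. 246.] 1850
swab_jar 0.84 [247. 242. 276. 269.] 637
swab_jar 0.52 [316. 235. 370. 290.] 1598
flux_bottle 0.56 [341. 105. 358. 131.] 308
handle 0.75 [276. 170. 327. 219.] 1747
handle 0.72 [362. 101. 492. 247.] 8682
handle 0.61 [363. 139. 473. 250.] 994
scene [ 0.27339905 -0.1233024   0.69387321] -0.07781908892118367
bin 0.81 [341. 202. 449. 329.] 8052
bin 0.3 [387. 195. 403. 224.] 316
gate 0.63 [337. 204. 393. 312.] 1867
trafo_a 0.93 [258. 210. 305. 270.] 2079
trafo_a 0.85 [308. 173. 338. 225.] 1440
trafo_a 0.65 [250. 128. 289. 176.] 1454
trafo_a 0.52 [337. 199. 451. 327.] 8325
swab_jar 0.6 [254. 179. 271. 211.] 590
handle 0.83 [340. 200. 393. 312.] 1908
{'time_s': 0.7, 'qpos': array([ 1.23542465e+00,  2.99895498e-01,  1.52100087e+00,  2.14219205e-05,
        1.32073333e+00, -6.66181550e-02]), 'joint_vel': array([1.85018559e-04, 1.44429627e-03, 1.89960164e-05, 4.66793462e-05,
       1.08890570e-03, 1.26853802e-04]), 'tau': array([-2.38614579e-03, -5.31585109e+01, -3.52892017e+01,  7.08105345e-02,
        2.12826335e-02, -2.18524002e-05]), 'ee_pos': array([0.14604231, 0.5302368 , 0.20544768]), 'eef_rot': array([-3.14155708e+00, -2.31751992e-05,  2.87283383e+00]), 'force': array([-0.64235451,  0.72901614,  0.53418932]), 'moment': array([-0.10250619,  0.01295403, -0.00095229]), 'grip_force': 0.0, 'grip_width': 0.09381932724686054}
```

View pics/top1.png

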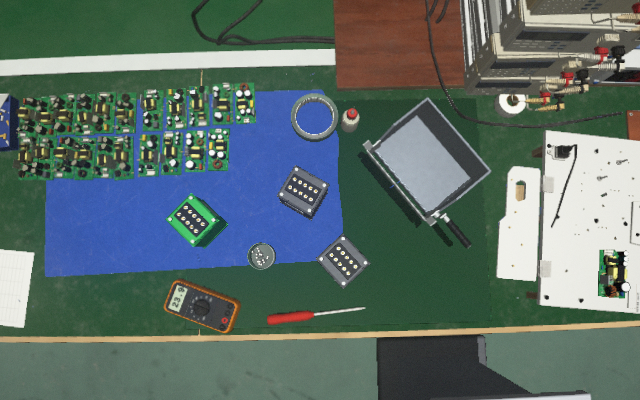

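View pics/scene1.png

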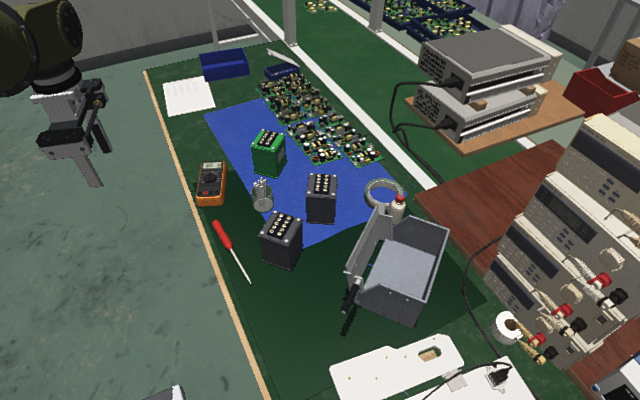

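```bash
cat >> h.py <<'E'
from scipy.optimize import minimize
def T(p,P,z0=0.):
    c,s=np.cos(p[2]),np.sin(p[2]);P=np.atleast_2d(P)
    return np.c_[p[0]+c*P[:,0]-s*P[:,1],p[1]+s*P[:,0]+c*P[:,1],P[:,2]+z0]
def box(x0,x1,y0,y1,z0,z1): return np.array([[x,y,z] for x in(x0,x1) for y in(y0,y1) for z in(z0,z1)])
def hullmask(c,W):
    q=np.array([proj(c,X) for X in W]);m=np.zeros((400*4,640*4),np.uint8)
    h=cv2.convexHull((q*4+1.5).astype(np.float32)).round().astype(np.int32)
    cv2.fillConvexPoly(m,h,1); return cv2.resize(m*255,(640,400),interpolation=cv2.INTER_AREA)/255.
def fit(obs,P,p0,z0=0.):
    def f(p):
        e=0
        for c,reg in obs:
            m=hullmask(c,T(p,P,z0));e+=1-np.minimum(m,reg).sum()/np.maximum(m,reg).sum()
        return e/len(obs)
    best=None
    for dy in(-.3,0,.3):
        q=np.array(p0,float);q[2]+=dy
        S=np.vstack([q,q+[.012,0,0],q+[0,.012,0],q+[0,0,.2]])
        r=minimize(f,q,method="Nelder-Mead",options=dict(initial_simplex=S,maxfev=110,xatol=2e-4,fatol=1e-4))
        if best is None or r.fun<best.fun: best=r
    return best.x,best.fun
TR=np.vstack([box(-.033,.033,-.036,.036,0,.096)])
E
python3 - <<'E'
from h import *
ct=vision.camera("top");cs=vision.camera("scene")
im=np.ascontiguousarray(ct["pixels"][80:260,330:510,::-1]);im2=np.ascontiguousarray(cs["pixels"][185:345,320:480,::-1])
cv2.imwrite("pics/c.png",np.hstack([cv2.resize(im,(400,400),interpolation=3),cv2.resize(im2,(400,400),interpolation=3)]))
for n,(u,v) in dict(A=(305,191),B=(342,261),G=(195,221)).items(): print(n,atz(ct,u,v,.096))
# rough bin frame
for u,v in((428,98),(491,171),(365,145),(432,222)): print(atz(ct,u,v,.11))
rt=silhouettes("trafo_a",ct);rs=silhouettes("trafo_a",cs)
for n,(u,v) in dict(A=(305,191),B=(342,261)).items():
    p=atz(ct,u,v,.096); us=proj(cs,[p[0],p[1],.05])
    a=min(rt,key=lambda r:np.hypot((r["extent"][0]+r["extent"][2])/2-u,(r["extent"][1]+r["extent"][3])/2-v))
    b=min(rs,key=lambda r:np.hypot((r["extent"][0]+r["extent"][2])/2-us[0],(r["extent"][1]+r["extent"][3])/2-us[1]))
    for z0 in(0,.003): print(n,us,a["extent"],b["extent"],z0,fit([(ct,a["region"]),(cs,b["region"])],TR,[p[0],p[1],-.6],z0))
p=atz(ct,261,250,.05);print("jar",p, "flux",atz(ct,350,115,.09))
E
```

```text
A [0.55177517 0.39520256 0.096     ]
B [0.42445581 0.33206375 0.096     ]
G [0.50175418 0.59447078 0.096     ]
[0.71812135 0.16449569 0.11      ]
[0.5786455  0.05729878 0.11      ]
[0.63134202 0.28474541 0.11      ]
[0.48886815 0.17081827 0.11      ]
A (np.float64(321.036799279243), np.float64(199.9818496384662)) [277.7, 162.1, 330.3, 220.8] [306.1, 171.7, 336.7, 226.1] 0 (array([ 0.55471326,  0.39862463, -0.55025578]), np.float64(0.03919953692680084))
A (np.float64(321.036799279243), np.float64(199.9818496384662)) [277.7, 162.1, 330.3, 220.8] [306.1, 171.7, 336.7, 226.1] 0.003 (array([ 0.55411876,  0.3981518 , -0.54094702]), np.float64(0.04643417264812011))
B (np.float64(280.8505102228712), np.float64(239.48086810956275)) [316.1, 234.7, 371.1, 289.8] [258.2, 213.0, 304.8, 269.3] 0 (array([ 0.42565085,  0.3299037 , -0.83385617]), np.float64(0.04258554739048481))
B (np.float64(280.8505102228712), np.float64(239.48086810956275)) [316.1, 234.7, 371.1, 289.8] [258.2, 213.0, 304.8, 269.3] 0.003 (array([ 0.42581608,  0.32961274, -0.82956935]), np.float64(0.05101529997843701))
jar [0.44860412 0.48082197 0.05      ] flux [0.69447412 0.30823668 0.09      ]
```

View pics/c.png

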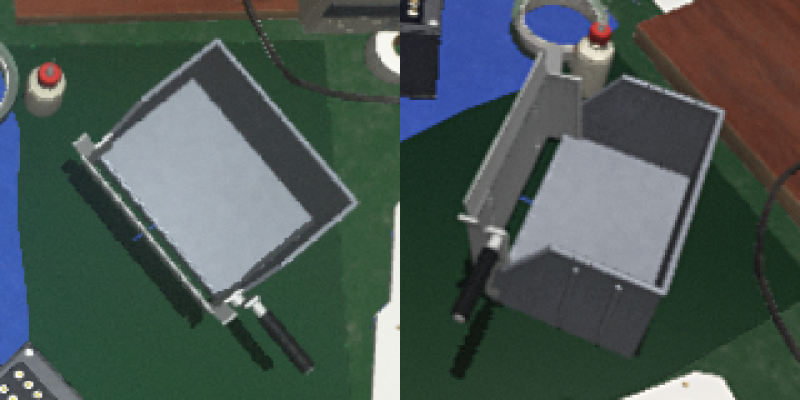

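```bash
cat >> h.py <<'E'
def tri(obs):
    A=[];b=[]
    for c,u,v in obs:
        o,d=ray(c,u,v);d/=np.linalg.norm(d);M=np.eye(3)-np.outer(d,d);A.append(M);b.append(M@o)
    return np.linalg.lstsq(np.vstack(A),np.hstack(b),rcond=None)[0]
def plan(pos,yaw):
    o=status.get_obs();p=np.array(o["ee_pos"]);y=o["eef_rot"][2]
    from scipy.spatial.transform import Rotation as Ro
    R=Ro.from_euler("xyz",o["eef_rot"]).as_matrix();Rt=Ro.from_euler("xyz",[np.pi,0,yaw]).as_matrix()
    rv=Ro.from_matrix(R.T@Rt).as_rotvec()/(np.pi/2)
    return np.round(np.r_[R.T@(np.array(pos)-p)/.5,rv],3)
E
python3 - <<'E'
from h import *
from scipy.optimize import least_squares
ct=vision.camera("top");cs=vision.camera("scene")
ob=[(ct,(.117,.088,.108),(427.2,98)),(cs,(.117,.088,.108),(449.6,229)),(ct,(.117,-.088,.108),(490.2,170.9)),(cs,(.117,-.088,.108),(426,302.2)),(cs,(.117,-.088,0),(415.2,327.4))]
f=lambda q:np.hstack([np.array(proj(c,T(q,P,q[3])[0]))-uv for c,P,uv in ob])
r=least_squares(f,[.577,.204,-.916,.003]);print(r.x,r.fun.round(1))
for z in(0,.003):
    r=least_squares(lambda q:f(np.r_[q,z]),[.577,.204,-.916]);print(z,r.x,r.cost)
q=r.x
for a in [((444.8,217.3),(358.8,285)),((468.2,245.6),(344,311.4)),((456.5,231.4),(351.4,298.2))]:
    X=tri([(ct,*a[0]),(cs,*a[1])]);c,s=np.cos(q[2]),np.sin(q[2]);d=X[:2]-q[:2];print("grip",X,"bin:",c*d[0]+s*d[1],-s*d[0]+c*d[1])
E
```

```text
[ 0.57845682  0.20381193 -0.90921126  0.00124081] [ 0.1 -0.7 -0.6  0.1  0.5 -1.   0.5 -0.2 -1.8  0.7]
0 [ 0.57898787  0.20390234 -0.90975473] 3.2410583253811116
0.003 [ 0.57770387  0.20368358 -0.90843858] 3.3844755097064056
grip [0.49797733 0.14383002 0.09774304] bin: -0.001832854432309565 -0.0996765270796756
grip [0.44602257 0.10734081 0.10763031] bin: -0.005010518709999787 -0.16308521357467093
grip [0.47169155 0.12531071 0.10193705] bin: -0.003394726594851419 -0.1317930010959255
```

```bash
cat >> h.py <<'E'
Q=np.array([.578,.2037,-.909])
def binplan(bx,by,z,dyaw=0): # z world of TCP
    X=T(Q,[[bx,by,0]])[0];return plan([X[0],X[1],z],Q[2]+1.5*np.pi+dyaw)
E
python3 -c "
from h import *
print(binplan(-.004,-.138,.19),binplan(-.004,-.138,.09))"
```

```text
[-0.835 -0.617  0.031 -0.    -0.    -0.592] [-0.835 -0.617  0.231 -0.    -0.    -0.592]
```

```bash
python3 -m pendant '[-0.835,-0.617,0.031,0,0,-0.592,0, -0.835,-0.617,0.031,0,0,-0.592,0, -0.835,-0.617,0.031,0,0,-0.592,0, -0.835,-0.617,0.031,0,0,-0.592,0, -0.835,-0.617,0.031,0,0,-0.592,0, -0.835,-0.617,0.031,0,0,-0.592,0, -0.835,-0.617,0.031,0,0,-0.592,0, -0.835,-0.617,0.031,0,0,-0.592,0, -0.835,-0.617,0.031,0,0,-0.592,0, -0.835,-0.617,0.031,0,0,-0.592,0, -0.835,-0.617,0.031,0,0,-0.592,0, -0.835,-0.617,0.031,0,0,-0.592,0]' 30
python3 - <<'E'
from h import *
c=vision.camera("wrist");save(c,"w1.png")
print(binplan(-.004,-.138,.09))
E
```

```text
time_s: 2.2
ee_pos: [0.4687, 0.1183, 0.1897]
eef_rot: [-3.141, -0.0, -2.485]
force: [0.2, 0.4, -0.3]
grip_width: 0.0469
grip_force: 0.0
[-0.001  0.005  0.199  0.    -0.    -0.003]
```

View pics/w1.png

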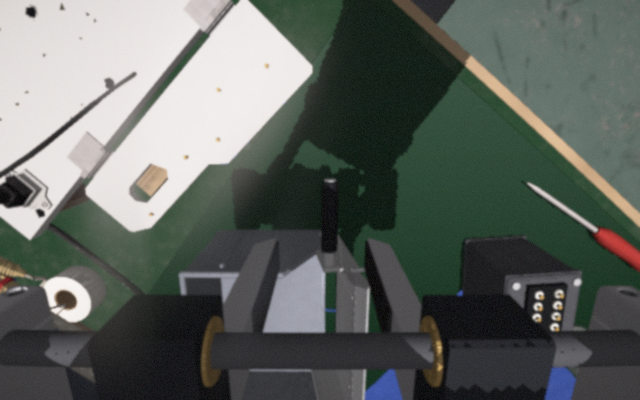

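```bash
python3 -m pendant '[0,0.005,0.08,0,0,0,0, 0,0.005,0.14,0,0,0,0, 0,0.005,0.198,0,0,0,0, 0,0.005,0.198,0,0,0,0, 0,0.005,0.198,0,0,0,-0.9, 0,0.005,0.198,0,0,0,-0.9, 0,0.005,0.198,0,0,0,-0.9, 0,0.005,0.198,0,0,0,-0.9, 0,0.005,0.198,0,0,0,-0.9, 0,0.005,0.198,0,0,0,-0.9]' 20
python3 - <<'E'
from h import *
o=status.get_obs();p=o["ee_pos"];c,s=np.cos(Q[2]),np.sin(Q[2]);d=p[:2]-Q[:2]
bx=c*d[0]+s*d[1];print("bin",bx,-s*d[0]+c*d[1],p[2]+.019)
r0=.091;a0=np.pi-np.arcsin(0) 
phi=np.arccos(bx/r0);print(np.degrees(phi))
for k in np.linspace(phi,np.radians(171.2),12): print(np.round([-(r0*np.cos(k)-bx)/.5,-(r0*np.sin(k)-r0*np.sin(phi))/.5],3))
E
```

```text
time_s: 3.25
ee_pos: [0.4654, 0.124, 0.0916]
eef_rot: [-3.141, 0.001, -2.481]
force: [-2.0, 0.3, 6.9]
grip_width: 0.012
grip_force: 20.0
bin -0.0063193365764996345 -0.13783171008166212 0.11056145427217913
93.98201049698406
[-0. -0.]
[0.022 0.003]
[0.044 0.008]
[0.064 0.017]
[0.084 0.027]
[0.102 0.04 ]
[0.119 0.055]
[0.133 0.072]
[0.145 0.091]
[0.155 0.111]
[0.162 0.132]
[0.167 0.154]
```

```bash
python3 -m pendant '[0,0.011,0.001,0,0,0,-0.9, 0,0.022,0.003,0,0,0,-0.9, 0,0.033,0.005,0,0,0,-0.9, 0,0.044,0.008,0,0,0,-0.9, 0,0.054,0.012,0,0,0,-0.9, 0,0.064,0.017,0,0,0,-0.9, 0,0.074,0.022,0,0,0,-0.9, 0,0.084,0.027,0,0,0,-0.9, 0,0.093,0.033,0,0,0,-0.9, 0,0.102,0.04,0,0,0,-0.9]' 20
python3 -m pendant '[0,0.009,0.007,0,0,0,-0.9, 0,0.017,0.015,0,0,0,-0.9, 0,0.024,0.023,0,0,0,-0.9, 0,0.031,0.032,0,0,0,-0.9, 0,0.037,0.041,0,0,0,-0.9, 0,0.043,0.051,0,0,0,-0.9, 0,0.048,0.061,0,0,0,-0.9, 0,0.053,0.071,0,0,0,-0.9, 0,0.057,0.082,0,0,0,-0.9, 0,0.06,0.092,0,0,0,-0.9, 0,0.063,0.103,0,0,0,-0.9, 0,0.065,0.114,0,0,0,-0.9]' 20
```

```text
time_s: 4.25
ee_pos: [0.4337, 0.1646, 0.0708]
eef_rot: [3.141, 0.0, -2.48]
force: [4.5, 2.0, 1.2]
grip_width: 0.0126
grip_force: 20.0
time_s: 5.45
ee_pos: [0.4127, 0.1916, 0.0136]
eef_rot: [3.139, 0.0, -2.481]
force: [-6.3, 22.0, 4.7]
grip_width: 0.0125
grip_force: 20.0
```

```bash
python3 -m pendant '[0,0,0,0,0,0,-0.3, 0,0,0,0,0,0,-0.3, 0,0,0,0,0,0,-0.3, 0,0,-0.1,0,0,0,-0.3, 0,0,-0.2,0,0,0,-0.3, 0,0,-0.3,0,0,0,0, 0,0,-0.4,0,0,0,1, 0,0,-0.4,0,0,0,1]' 20
python3 - <<'E'
from h import *
ct=vision.camera("top");cs=vision.camera("scene")
im=np.ascontiguousarray(ct["pixels"][80:310,240:510,::-1]);im2=np.ascontiguousarray(cs["pixels"][125:345,220:480,::-1])
cv2.imwrite("pics/c2.png",np.hstack([cv2.resize(im,(400,341),interpolation=3),cv2.resize(im2,(400,341),interpolation=3)]))
E
```

```text
time_s: 6.25
ee_pos: [0.4157, 0.1903, 0.2199]
eef_rot: [-3.138, 0.009, -2.481]
force: [0.5, 0.1, -1.1]
grip_width: 0.0532
grip_force: 0.0
```

View pics/c2.png

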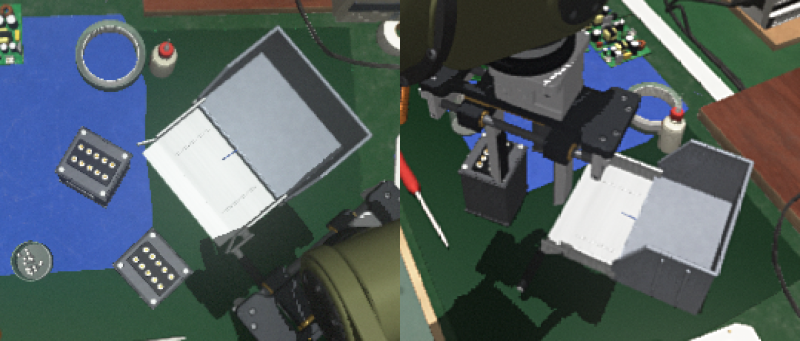

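```bash
python3 - <<'E'
from h import *
ct=vision.camera("top")
for u,v in((375,153),(427.7,215),(394,186)): 
    X=atz(ct,u,v,.019);d=X[:2]-Q[:2];c,s=np.cos(Q[2]),np.sin(Q[2]);print(X,c*d[0]+s*d[1],-s*d[0]+c*d[1])
A=[.5544,.3984,-.546]
print(plan([A[0],A[1],.2],A[2]+1.5*np.pi))
E
```

```text
[0.63699029 0.25481743 0.019     ] -0.004074417463502254 0.07795027144156108
[0.51002951 0.15579247 0.019     ] -0.003976489055277588 -0.08306206550017559
[0.56932747 0.21984701 0.019     ] -0.018067779247042233 0.003081231582050338
[-0.479  0.157  0.025  0.    -0.001 -0.232]
```

```bash
python3 -m pendant '[-0.479,0.157,0.025,0,0,-0.232,1, -0.479,0.157,0.025,0,0,-0.232,1, -0.479,0.157,0.025,0,0,-0.232,1, -0.479,0.157,0.025,0,0,-0.232,1, -0.479,0.157,0.025,0,0,-0.232,1, -0.479,0.157,0.025,0,0,-0.232,1, -0.479,0.157,0.025,0,0,-0.232,1, -0.479,0.157,0.025,0,0,-0.232,1, -0.479,0.157,0.025,0,0,-0.232,1]' 20
python3 - <<'E'
from h import *
c=vision.camera("wrist");save(c,"w2.png")
A=[.5544,.3984,-.546];print(plan([A[0],A[1],.042],A[2]+1.5*np.pi))
E
```

```text
time_s: 7.3
ee_pos: [0.5544, 0.3979, 0.2022]
eef_rot: [-3.141, 0.0, -2.117]
force: [0.1, 0.5, 0.4]
grip_width: 0.0941
grip_force: 0.0
[-0.     0.001  0.321 -0.     0.001  0.   ]
```

View pics/w2.png

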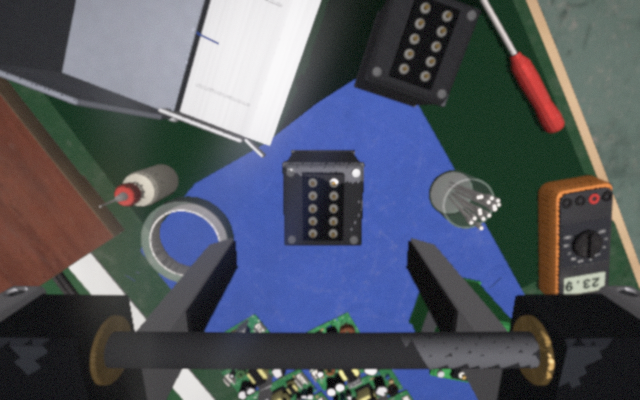

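```bash
python3 -m pendant '[0,0,0.09,0,0,0,1, 0,0,0.17,0,0,0,1, 0,0,0.25,0,0,0,1, 0,0,0.32,0,0,0,1, 0,0,0.32,0,0,0,1, 0,0,0.32,0,0,0,0.3, 0,0,0.32,0,0,0,0.3, 0,0,0.32,0,0,0,0.3, 0,0,0.32,0,0,0,0.3, 0,0,0.32,0,0,0,0.3]' 20
python3 - <<'E'
from h import *
print(binplan(-.15,.041,.0417,0),binplan(-.034,.041,.0447,0))
E
```

```text
time_s: 8.35
ee_pos: [0.5548, 0.3995, 0.0432]
eef_rot: [-3.141, 0.002, -2.116]
force: [-4.1, 1.0, 6.8]
grip_width: 0.0659
grip_force: 20.0
[0.127 0.008 0.003 0.    0.001 0.232] [ 0.21  -0.208 -0.003  0.     0.001  0.232]
```

```bash
python3 -m pendant '[0.016,0.001,0,0,0,0.03,0.2, 0.032,0.002,0,0,0,0.06,0.2, 0.048,0.003,0,0,0,0.09,0.2, 0.064,0.004,0,0,0,0.12,0.2, 0.08,0.005,0,0,0,0.15,0.2, 0.096,0.006,0,0,0,0.18,0.2, 0.112,0.007,0,0,0,0.21,0.2, 0.127,0.008,0,0,0,0.232,0.2, 0.127,0.008,0,0,0,0.232,0.2]' 20
python3 - <<'E'
from h import *
print(binplan(-.15,.041,.043,0),binplan(-.034,.041,.046,0))
E
```

```text
time_s: 9.25
ee_pos: [0.5191, 0.3471, 0.0431]
eef_rot: [-3.142, 0.004, -2.482]
force: [3.2, 3.7, 3.0]
grip_width: 0.0659
grip_force: 20.0
[ 0.001  0.001  0.    -0.     0.002 -0.001] [ 0.001 -0.231 -0.006 -0.     0.002 -0.001]
```

```bash
python3 -m pendant '[0,-0.02,0,0,0,0,0.2, 0,-0.04,0,0,0,0,0.2, 0,-0.06,-0.001,0,0,0,0.2, 0,-0.08,-0.002,0,0,0,0.2, 0,-0.1,-0.003,0,0,0,0.2, 0,-0.12,-0.003,0,0,0,0.2, 0,-0.14,-0.003,0,0,0,0.2, 0,-0.16,-0.004,0,0,0,0.2, 0,-0.18,-0.005,0,0,0,0.2, 0,-0.2,-0.006,0,0,0,0.2, 0,-0.216,-0.006,0,0,0,0.2, 0,-0.22,-0.006,0,0,0,0.2]' 20
python3 -m pendant '[0,-0.005,0,0,0,0,0.2, 0,-0.01,0,0,0,0,0.2]'
python3 -m pendant '[0,-0.005,0,0,0,0,0.2, 0,-0.008,0,0,0,0,0.2]'
```

```text
time_s: 10.45
ee_pos: [0.5859, 0.2606, 0.0455]
eef_rot: [3.14, 0.001, -2.48]
force: [-8.3, 7.9, 6.0]
grip_width: 0.0659
grip_force: 20.0
time_s: 10.65
ee_pos: [0.5885, 0.2572, 0.0455]
eef_rot: [3.14, 0.001, -2.479]
force: [-7.2, 7.4, 5.1]
grip_width: 0.0659
grip_force: 20.0
time_s: 10.85
ee_pos: [0.5895, 0.2563, 0.0458]
eef_rot: [3.135, 0.001, -2.48]
force: [-19.4, 24.9, 12.7]
grip_width: 0.0659
grip_force: 20.0
```

```bash
python3 -m pendant '[0,0.004,0,0,0,0,0.3, 0,0.004,0,0,0,0,0.9, 0,0.004,0,0,0,0,0.9, 0,0.004,0,0,0,0,0.9, 0,0.004,0,0,0,0,0.9, 0,0.004,-0.1,0,0,0,0.9, 0,0.004,-0.2,0,0,0,0.9, 0,0.004,-0.3,0,0,0,1]'
python3 - <<'E'
from h import *
A=[.4257,.3298,-.832];print(plan([A[0],A[1],.2],A[2]+1.5*np.pi))
E
```

```text
time_s: 11.65
ee_pos: [0.5899, 0.2539, 0.1963]
eef_rot: [3.142, -0.0, -2.481]
force: [1.3, -0.3, 0.5]
grip_width: 0.0928
grip_force: 0.0
[ 0.166  0.321 -0.007  0.    -0.    -0.05 ]
```

```bash
python3 -m pendant '[0.166,0.321,-0.007,0,0,-0.05,1, 0.166,0.321,-0.007,0,0,-0.05,1, 0.166,0.321,-0.007,0,0,-0.05,1, 0.166,0.321,-0.007,0,0,-0.05,1, 0.166,0.321,-0.007,0,0,-0.05,1, 0.166,0.321,-0.007,0,0,-0.05,1, 0.166,0.321,-0.007,0,0,-0.05,1]'
python3 - <<'E'
from h import *
c=vision.camera("wrist");save(c,"w3.png")
A=[.4257,.3298,-.832];print(plan([A[0],A[1],.043],A[2]+1.5*np.pi))
E
```

```text
time_s: 12.35
ee_pos: [0.427, 0.3295, 0.1979]
eef_rot: [-3.141, 0.0, -2.403]
force: [0.1, 0.1, -0.6]
grip_width: 0.0941
grip_force: 0.0
[ 0.001  0.002  0.31  -0.    -0.    -0.   ]
```

View pics/w3.png

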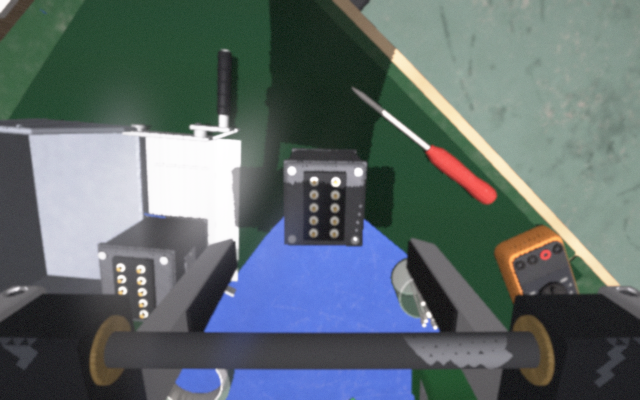

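```bash
python3 -m pendant '[0,0,0.09,0,0,0,1, 0,0,0.17,0,0,0,1, 0,0,0.25,0,0,0,1, 0,0,0.31,0,0,0,1, 0,0,0.31,0,0,0,1, 0,0,0.31,0,0,0,0.2, 0,0,0.31,0,0,0,0.2, 0,0,0.31,0,0,0,0.2, 0,0,0.31,0,0,0,0.2, 0,0,0.31,0,0,0,0.2]' 20
python3 - <<'E'
from h import *
print(binplan(-.16,-.038,.043,0),binplan(-.034,-.038,.046,0))
E
```

```text
time_s: 13.4
ee_pos: [0.4264, 0.3305, 0.0442]
eef_rot: [3.142, 0.002, -2.402]
force: [-2.5, 1.5, 6.5]
grip_width: 0.0659
grip_force: 19.9
[-0.002 -0.067  0.002  0.     0.001  0.05 ] [ 0.018 -0.318 -0.004  0.     0.001  0.05 ]
```

```bash
python3 -m pendant '[-0.001,-0.015,0,0,0,0.012,0.2, -0.001,-0.03,0,0,0,0.025,0.2, -0.002,-0.045,0,0,0,0.04,0.2, -0.002,-0.06,0,0,0,0.05,0.2, -0.002,-0.067,0,0,0,0.05,0.2]'
python3 - <<'E'
from h import *
print(binplan(-.16,-.038,.043,0),binplan(-.034,-.038,.046,0))
E
```

```text
time_s: 13.9
ee_pos: [0.4495, 0.3069, 0.0442]
eef_rot: [3.14, 0.002, -2.481]
force: [-7.0, 7.9, 7.3]
grip_width: 0.0657
grip_force: 20.0
[ 0.    -0.001  0.002  0.001  0.001 -0.001] [-0.    -0.253 -0.004  0.001  0.001 -0.001]
```

```bash
python3 -m pendant '[0,-0.02,0,0,0,0,0.2, 0,-0.04,0,0,0,0,0.2, 0,-0.06,0,0,0,0,0.2, 0,-0.08,-0.001,0,0,0,0.2, 0,-0.1,-0.002,0,0,0,0.2, 0,-0.12,-0.003,0,0,0,0.2, 0,-0.14,-0.003,0,0,0,0.2, 0,-0.16,-0.003,0,0,0,0.2, 0,-0.18,-0.004,0,0,0,0.2, 0,-0.2,-0.005,0,0,0,0.2, 0,-0.22,-0.006,0,0,0,0.2, 0,-0.238,-0.006,0,0,0,0.2]' 20
python3 -m pendant '[0,-0.006,0,0,0,0,0.2, 0,-0.012,0,0,0,0,0.2]'
python3 -m pendant '[0,-0.004,0,0,0,0,0.2, 0,-0.006,0,0,0,0,0.2]'
```

```text
time_s: 15.1
ee_pos: [0.5224, 0.2129, 0.0469]
eef_rot: [3.14, 0.001, -2.48]
force: [-6.0, 8.2, 5.2]
grip_width: 0.0663
grip_force: 20.0
time_s: 15.3
ee_pos: [0.526, 0.2083, 0.0469]
eef_rot: [3.14, 0.001, -2.48]
force: [-6.1, 7.9, 5.5]
grip_width: 0.066
grip_force: 20.0
time_s: 15.5
ee_pos: [0.5262, 0.2079, 0.0471]
eef_rot: [3.136, 0.0, -2.48]
force: [-21.8, 24.3, 15.4]
grip_width: 0.066
grip_force: 20.0
```

```bash
python3 -m pendant '[0,0.003,0,0,0,0,0.3, 0,0.003,0,0,0,0,0.9, 0,0.003,0,0,0,0,0.9, 0,0.003,0,0,0,0,0.9, 0,0.003,0,0,0,0,0.9, 0,0.003,-0.1,0,0,0,0.9, 0,0.003,-0.2,0,0,0,0.9, 0,0.003,-0.3,0,0,0,0.5]'
python3 - <<'E'
from h import *
print(plan([.4127,.1916,.13],Q[2]+1.5*np.pi))
E
```

```text
time_s: 16.3
ee_pos: [0.5268, 0.2058, 0.1978]
eef_rot: [3.142, -0.0, -2.481]
force: [0.2, -0.4, -0.3]
grip_width: 0.0842
grip_force: 0.0
[ 0.198  0.118  0.136  0.    -0.    -0.001]
```

```bash
python3 -m pendant '[0.198,0.118,0,0,0,0,0, 0.198,0.118,0,0,0,0,0, 0.198,0.118,0,0,0,0,-0.2, 0.198,0.118,0,0,0,0,-0.2, 0.198,0.118,0,0,0,0,-0.2, 0.198,0.118,0,0,0,0,-0.2]'
python3 - <<'E'
from h import *
ct=vision.camera("top");cs=vision.camera("wrist")
im=np.ascontiguousarray(ct["pixels"][80:310,240:510,::-1]);im2=np.ascontiguousarray(cs["pixels"][:,:,::-1])
cv2.imwrite("pics/c3.png",np.hstack([cv2.resize(im,(352,300),interpolation=3),cv2.resize(im2,(448,300),interpolation=3)]))
print(plan([.4127,.1916,.0136],Q[2]+1.5*np.pi))
E
```

```text
time_s: 16.9
ee_pos: [0.4137, 0.1919, 0.1959]
eef_rot: [-3.142, -0.0, -2.481]
force: [0.4, 0.1, -1.5]
grip_width: 0.0388
grip_force: 0.0
[ 0.001  0.     0.364  0.    -0.    -0.001]
```

View pics/c3.png

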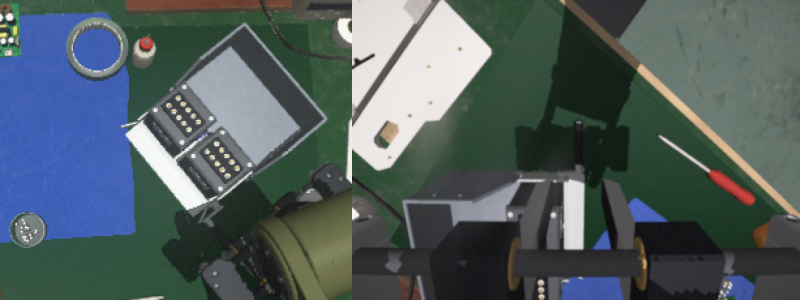

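```bash
python3 -m pendant '[0,0,0.1,0,0,0,-0.2, 0,0,0.19,0,0,0,-0.2, 0,0,0.27,0,0,0,-0.2, 0,0,0.33,0,0,0,-0.2, 0,0,0.362,0,0,0,-0.2, 0,0,0.362,0,0,0,-0.2, 0,0,0.362,0,0,0,-0.95, 0,0,0.362,0,0,0,-0.95, 0,0,0.362,0,0,0,-0.95, 0,0,0.362,0,0,0,-0.95, 0,0,0.362,0,0,0,-0.95]' 50
python3 - <<'E'
from h import *
o=status.get_obs();p=o["ee_pos"];c,s=np.cos(Q[2]),np.sin(Q[2]);d=p[:2]-Q[:2]
print("bin",c*d[0]+s*d[1],-s*d[0]+c*d[1],p[2]+.019)
r0=.091
for k in range(0,93,4): a=np.radians(171.2-k);print(k,np.round([-(r0*np.cos(a)+.0899)/.5,-(r0*np.sin(a)-.0139)/.5],3))
E
```

```text
time_s: 18.1
ee_pos: [0.4124, 0.193, 0.0158]
eef_rot: [3.14, 0.001, -2.481]
force: [-6.9, 10.2, 4.2]
grip_width: 0.0119
grip_force: 50.0
bin -0.09328665718843533 -0.13718404933910933 0.034760616594002196
0 [ 0. -0.]
4 [-0.002 -0.013]
8 [-0.006 -0.025]
12 [-0.01  -0.037]
16 [-0.015 -0.049]
20 [-0.02 -0.06]
24 [-0.027 -0.071]
28 [-0.034 -0.081]
32 [-0.042 -0.091]
36 [-0.051 -0.1  ]
40 [-0.06  -0.109]
44 [-0.07  -0.117]
48 [-0.08  -0.124]
52 [-0.091 -0.131]
56 [-0.102 -0.137]
60 [-0.114 -0.142]
64 [-0.126 -0.146]
68 [-0.138 -0.149]
72 [-0.151 -0.152]
76 [-0.163 -0.153]
80 [-0.176 -0.154]
84 [-0.189 -0.154]
88 [-0.201 -0.153]
92 [-0.214 -0.151]
```

```bash
python3 -m pendant '[0,-0.001,-0.007,0,0,0,-0.95, 0,-0.002,-0.013,0,0,0,-0.95, 0,-0.004,-0.019,0,0,0,-0.95, 0,-0.006,-0.025,0,0,0,-0.95, 0,-0.008,-0.031,0,0,0,-0.95, 0,-0.01,-0.037,0,0,0,-0.95, 0,-0.012,-0.043,0,0,0,-0.95, 0,-0.015,-0.049,0,0,0,-0.95, 0,-0.018,-0.055,0,0,0,-0.95, 0,-0.02,-0.06,0,0,0,-0.95, 0,-0.024,-0.066,0,0,0,-0.95, 0,-0.027,-0.071,0,0,0,-0.95]' 50
python3 - <<'E'
from h import *
o=status.get_obs();p=o["ee_pos"];c,s=np.cos(Q[2]),np.sin(Q[2]);d=p[:2]-Q[:2]
print("bin",c*d[0]+s*d[1],-s*d[0]+c*d[1],p[2]+.019,o["moment"])
E
```

```text
time_s: 19.3
ee_pos: [0.4196, 0.1834, 0.0508]
eef_rot: [3.137, 0.001, -2.481]
force: [-12.5, 24.1, 1.1]
grip_width: 0.0117
grip_force: 50.0
bin -0.08131326211229026 -0.1374160494514197 0.06979371022556126 [ 4.62975562  2.49238821 -0.10946115]
```

```bash
python3 -m pendant '[0,0.0,-0.005,0,0,0,-0.95, 0,-0.001,-0.01,0,0,0,-0.95, 0,-0.005,-0.015,0,0,0,-0.95, 0,-0.009,-0.02,0,0,0,-0.95, 0,-0.013,-0.025,0,0,0,-0.95, 0,-0.018,-0.029,0,0,0,-0.95, 0,-0.022,-0.034,0,0,0,-0.95, 0,-0.027,-0.038,0,0,0,-0.95, 0,-0.032,-0.042,0,0,0,-0.95, 0,-0.037,-0.046,0,0,0,-0.95, 0,-0.042,-0.05,0,0,0,-0.95, 0,-0.047,-0.053,0,0,0,-0.95]' 50
python3 - <<'E'
from h import *
o=status.get_obs();p=o["ee_pos"];c,s=np.cos(Q[2]),np.sin(Q[2]);d=p[:2]-Q[:2]
print("bin",c*d[0]+s*d[1],-s*d[0]+c*d[1],p[2]+.019,o["moment"])
E
```

```text
time_s: 20.5
ee_pos: [0.4339, 0.1651, 0.0787]
eef_rot: [3.136, 0.001, -2.481]
force: [-23.9, 21.0, 27.3]
grip_width: 0.0116
grip_force: 50.0
bin -0.058055933979084914 -0.13740362058500405 0.09769244205124021 [ 4.43306944  4.86868077 -0.03221321]
```

```bash
python3 - <<'E'
from h import *
ct=vision.camera("top");cs=vision.camera("scene")
print(status.get_obs()["force"])
im=np.ascontiguousarray(ct["pixels"][80:280,330:530,::-1]);im2=np.ascontiguousarray(cs["pixels"][170:350,290:470,::-1])
cv2.imwrite("pics/c4.png",np.hstack([cv2.resize(im,(400,400),interpolation=3),cv2.resize(im2,(400,400),interpolation=3)]))
E
```

```text
[-21.09706045  15.43187606  26.57376994]
```

View pics/c4.png

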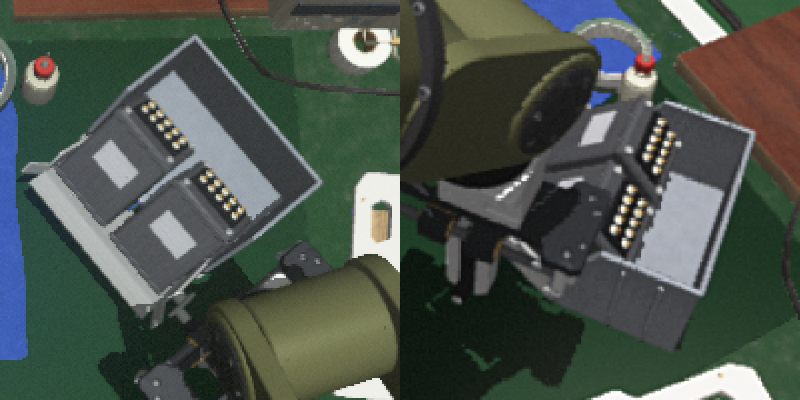

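```bash
python3 -m pendant '[0,0.004,-0.006,0,0,0,-0.95, 0,0.004,-0.006,0,0,0,-0.95, 0,-0.002,-0.009,0,0,0,-0.95, 0,-0.007,-0.012,0,0,0,-0.95, 0,-0.012,-0.016,0,0,0,-0.95, 0,-0.018,-0.019,0,0,0,-0.95, 0,-0.024,-0.022,0,0,0,-0.95, 0,-0.03,-0.024,0,0,0,-0.95, 0,-0.036,-0.027,0,0,0,-0.95, 0,-0.042,-0.029,0,0,0,-0.95, 0,-0.048,-0.031,0,0,0,-0.95, 0,-0.055,-0.033,0,0,0,-0.95]' 50
python3 - <<'E'
from h import *
o=status.get_obs();p=o["ee_pos"];c,s=np.cos(Q[2]),np.sin(Q[2]);d=p[:2]-Q[:2]
print("bin",c*d[0]+s*d[1],-s*d[0]+c*d[1],p[2]+.019,o["moment"])
E
```

```text
time_s: 21.8
ee_pos: [0.4518, 0.1419, 0.0945]
eef_rot: [3.14, 0.001, -2.48]
force: [-6.5, 6.1, 5.6]
grip_width: 0.0115
grip_force: 50.0
bin -0.028815900562930367 -0.1375864152343332 0.11353302937993884 [1.36669944 1.48571208 0.04617868]
```

```bash
python3 -m pendant '[0,-0.007,-0.002,0,0,0,-0.95, 0,-0.013,-0.003,0,0,0,-0.95, 0,-0.019,-0.004,0,0,0,-0.95, 0,-0.025,-0.005,0,0,0,-0.95, 0,-0.032,-0.006,0,0,0,-0.95, 0,-0.038,-0.006,0,0,0,-0.95, 0,-0.045,-0.006,0,0,0,-0.95, 0,-0.051,-0.006,0,0,0,-0.95, 0,-0.058,-0.006,0,0,0,-0.95, 0,-0.064,-0.005,0,0,0,-0.95]' 50
python3 -m pendant '[0,-0.007,0,0,0,0,-0.95, 0,-0.013,0.001,0,0,0,-0.95, 0,-0.017,0.001,0,0,0,-0.95]'
python3 - <<'E'
from h import *
o=status.get_obs();p=o["ee_pos"];c,s=np.cos(Q[2]),np.sin(Q[2]);d=p[:2]-Q[:2]
print("bin",c*d[0]+s*d[1],-s*d[0]+c*d[1],p[2]+.019,o["moment"])
E
```

```text
time_s: 22.8
ee_pos: [0.4714, 0.116, 0.0968]
eef_rot: [3.14, -0.0, -2.481]
force: [-7.7, 1.3, 5.8]
grip_width: 0.0117
grip_force: 50.0
time_s: 23.1
ee_pos: [0.4764, 0.1093, 0.0957]
eef_rot: [3.14, -0.001, -2.481]
force: [-5.5, 4.1, -2.5]
grip_width: 0.0114
grip_force: 50.0
bin 0.012091774375743436 -0.13815588689214492 0.11467247783483146 [1.18307755 1.15850398 0.00463053]
```

```bash
python3 -m pendant '[0,-0.003,0,0,0,0,-0.95, 0,-0.006,0.001,0,0,0,-0.95, 0,-0.006,0.001,0,0,0,-0.95]' 50
python3 -m pendant '[0,-0.003,0,0,0,0,-0.95, 0,-0.006,0.001,0,0,0,-0.95, 0,-0.006,0.001,0,0,0,-0.95]' 50
```

```text
time_s: 23.4
ee_pos: [0.4772, 0.1082, 0.0953]
eef_rot: [3.137, -0.001, -2.481]
force: [-15.5, 13.5, 7.7]
grip_width: 0.0115
grip_force: 50.0
time_s: 23.7
ee_pos: [0.4773, 0.108, 0.0952]
eef_rot: [3.132, -0.002, -2.48]
force: [-31.2, 31.6, 22.6]
grip_width: 0.0116
grip_force: 50.0
```

At the stop (44 N resisting, no further motion). Release the preload, open, retreat and look.

```bash
python3 -m pendant '[0,0.006,0,0,0,0,-0.95, 0,0.007,0,0,0,0,-0.5, 0,0.007,0,0,0,0,-0.3, 0,0.007,0,0,0,0,-0.3, 0,0.007,-0.08,0,0,0,-0.3, 0,0.007,-0.18,0,0,0,-0.3, 0,0.007,-0.28,0,0,0,-0.3, 0.1,0.1,-0.36,0,0,0,-0.3, 0.2,0.15,-0.4,0,0,0,-0.3, 0.2,0.2,-0.4,0,0,0,-0.3, 0.2,0.25,-0.4,0,0,0,-0.3]'
python3 - <<'E'
from h import *
ct=vision.camera("top");cs=vision.camera("scene")
im=np.ascontiguousarray(ct["pixels"][80:280,330:530,::-1]);im2=np.ascontiguousarray(cs["pixels"][170:350,290:470,::-1])
cv2.imwrite("pics/c5.png",np.hstack([cv2.resize(im,(400,400),interpolation=3),cv2.resize(im2,(400,400),interpolation=3)]))
E
```

```text
time_s: 24.8
ee_pos: [0.3233, 0.1412, 0.2966]
eef_rot: [-3.14, 0.004, -2.482]
force: [0.9, -0.2, 0.0]
grip_width: 0.033
grip_force: 0.0
```

View pics/c5.png

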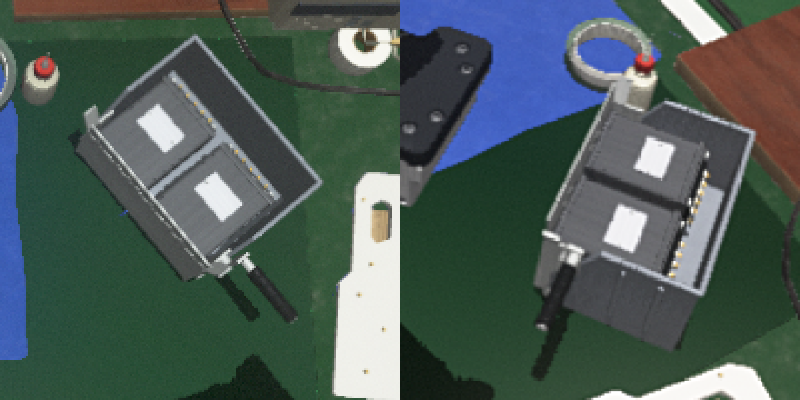

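```bash
python3 -c "
from h import *
print(order.hand_in())"
```

```text
the job is handed in; nothing more can be done
None
```

Both transformers are lying down inside the bin with the gate swung up to its stop; they were slid rather than lifted, and the job was handed in at about 25 s. I kept clear of the flux bottle and the swab jar, but only the bottle shows in the last picture; I didn't look at the jar again at the end.

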